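# Prop the colour-matching box open on its stay and set up the samples

## Robot

A 7-joint arm with a two-finger parallel gripper is mounted at the origin on a cart in front of the work surface, level with it; the furniture and walls round the work are solid. World frame = base frame: x ahead of the robot, y to its left, z up, the work surface at z = 0. Lengths are in m, angles in rad, forces in N, time in s.
With the tool pointing down it reaches from about 0.35 to 0.9 m from the base axis. Payload 7.2 kg.
Tool frame: the origin (TCP) lies between the finger pads; the fingertips stand 8 mm ahead of it and the grasp point (between the pads) lies 11 mm behind it (ctrl.tip_reach is the z of the fingertips in the tool frame, in m); z points along the fingers, y is the line along which they close (so a half turn about z gives the same grasp; the last joint's range is limited). The gripper opens to 85 mm and grips with 20 to 120 N. Pads are 22 mm wide; open, the fingers measure 114 mm over their backs; the gripper's body (76 mm by 85 mm) begins 54 mm behind the grasp point. The pads swing forward as they close: fully open they stand 13 mm farther back than shut.
Start: joints at [-1.207, 0.411, -0.013, 1.596, 0.006, 1.134, -0.082], TCP at [0.262, 0.568, 0.239] pointing down, gripper open.
Joint ranges: [-2.95, 2.95], [-0.29, 1.99], [-1.47, 1.44], [0.14, 2.54], [-1.03, 4.17], [0.13, 1.85], [-2.86, 2.86]. Speed limits (rad/s): [2.39, 2.39, 3.01, 3.01, 3.14, 3.14, 3.14].

## Interface

Orientations are given as a unit quaternion [w, x, y, z].
In Python, from cell import readout, snapshot, ctrl gives the robot as it stands.
- The arm moves only by the tool servo_tool, never from a script. Its argument "steps" is text: rows parted by semicolons, each of 7 numbers parted by spaces: the shift along the tool's x, y, z in units of 40 mm (1.0 is 40 mm), then the turn, a rotation vector about the tool's x, y, z in units of 6 degrees (1.0 is 6 degrees), then the opening, from 0 (shut) to 1 (fully open). In form: dx dy dz ax ay az claw; .... A call has 1 to 12 rows; each row shifts and turns the commanded pose from where the row before left it, along the tool's axes as they then stand; what a row does not reach is not made up. A row lasts 1/10 s, in which the tool goes at most 50 mm and 8.59 degrees, less where a joint would pass 70% of its speed; a pose out of reach is approached as far as the arm can. A call is refused whole if a number of a shift passes 1 or a number of a turn 1, either way. A call with a gripper value outside its range is refused whole. The fingers move at their own pace and stop on an object; "newtons" is the grip in N (left out, the last holds). Time passes only in rows, so rows that do not move let the fingers close. It gives the time, the measured TCP pose, the force, the opening and the grip force at its end, in the units of the state.
- readout.observe(): the state, without advancing time (a new reading comes with each control period).
- snapshot(name): name is "scene" or "side" or "wrist"; returns a dict with "image" (480x640x3 uint8, red, green, blue), "fx", "fy", "cx", "cy" (pixels), "view" (4x4, takes a point from world to camera coordinates). Camera axes: x right, y down, z forward; pixel columns grow to the right and rows downward; lengths in m; the calibration is good to about 2 mm. A picture is of the moment at which its call begins. There is no depth.
- ctrl.sign_off(): hands the job in; it is judged then, once.
The state is a dict: "time_s": time; "joint_positions": joint angles; "qd": joint speeds; "joint_efforts": joint torques, N m; "tool_pos": TCP position; "tcp_rot": TCP orientation; "ft_force": force on the tool from outside, world axes, zero at the start; "moment": the same for the moment, N m; "gripper_width": opening from 0.0 (shut) to 1.0 (fully open); "grip_force": force on a finger pad.
Only numpy, scipy, OpenCV 4.12 (cv2) and the standard library are available. Lean on these libraries where they do the work, as an engineer would, in place of code of your own. Each camera call takes 0.05 s, during which the arm holds its last target. There are 200 camera calls.

## Task

Set up the colour-matching box for a check. Swing its lid right back, flip up the stay that lies across the box, and gently bring the lid forward again until it rests on the upright stay, so that the lamp strip under the lid faces the samples. Then stand the tin with the red label upright in the deep bay and lay the red sample block flat, painted side up, on the raised shelf beside it; leave the grey-label tin where it is.

Things in the scene. Friction and masses are not known exactly. Their poses are not given: they have to be found in the camera images.
- colour_box: dark steel box, grey inside, fixed; 205 mm deep (its x), 252 wide (y), rim 95 high, walls 5. Origin: centre of the underside; x from front to hinged back, y to its left; turned up to 0.2 rad. Right: deep bay, y -121 to +7 mm, floor 9 mm up. Left: raised shelf, y +12 to +121, 56 up; lip between them 68 up. Inner x -97 to +97. Under the propped lid work at x below -30 mm
- well_floor (a point): centre of the floor of the deep bay (128 mm wide, 195 mm deep), 9 mm above the bench; axes as the box
- shelf_floor (a point): centre of the top of the raised shelf (109 mm wide, 195 mm deep), 56 mm above the bench; axes as the box
- lid (a joint): lid angle (rad) about the hinge along the box's y, 106 mm behind its origin, 96 mm up: 0 shut, 1.57 upright, 1.70 right back at its stop, where it stays by its weight; below 1.57 it falls shut (0.5 kg, light damping, no spring) unless the stay carries it; on the upright stay it rests at about 1.30
- lid_hinge (a point): middle of the lid's hinge line; x along the lid's plane away from its front, y along the hinge
- stay (a joint): stay angle (rad) about its pivot: 0 lying level across the box 80 mm above the bench, 1.57 upright, 1.66 at its stop just past upright, where it stays by its weight, 225 mm high at the left wall; swings freely; under the shut lid
- stay_pivot (a point): pivot of the stay at the box's left wall (113 mm left of the box's origin, 66 mm behind it, 80 mm above the bench); it turns about the box's x axis, in a plane across the box
- stay_grip (a point): middle of the red sleeve, 12 mm thick and 26 mm long, on the stay's bent end; it points along the box's x toward the front and is 145 mm from the pivot, with the steel rod of the stay (8 mm) 21 mm behind this point
- red_tin: paint tin with a red label, 68 mm across, 82 mm high, 0.36 kg; origin at the centre of its underside, z up. Either tin may stand at either place
- grey_tin: paint tin with a grey label, the same size: not wanted; origin at the centre of its underside
- sample_block: sample block, red paint on a grey base, 100 mm (its x) by 60 mm (its y) by 24 mm high, rounded edges, 0.18 kg; origin at the centre of its underside, z up out of the painted side
- lid_handle (a point): middle of the bar of the aluminium bow handle on the lid's front edge: round bar 10 mm thick, 88 mm long along the hinge's direction, 245 mm from the hinge line, in the plane of the lid, 32 mm clear of the plate's front edge. Shut, it lies 100 mm above the bench in front of the box, free below; swung back it is on top. It can turn between the fingers
Not all that is in view belongs to the job. Leave any blue or purple look-alike of the red_tin alone.

How it is judged:
On the way, in this order (a step that is already met when the one before it is completed fails the run):
1. the lid is swung right back (value of joint lid above 1.62 rad), for 0.2 s.
2. the stay is flipped up to its stop while the lid stands back (value of joint stay above 1.55 rad and value of joint lid above 1.5 rad), for 0.2 s.
3. the lid rests on the upright stay, let go, with both samples still outside the box (value of joint stay above 1.55 rad and value of joint lid between 1.24 and 1.36 rad and contact force between lid and stay above 0.3 N and contact force between the fingers and lid below 0.05 N and horizontal distance between each of red_tin, sample_block and colour_box above 0.16 m), for 0.2 s.
At the end, for the whole second after the job is handed in: Stay up (over 1.55) and carrying the lid (lid 1.24 to 1.36, over 0.3 N on the stay); red-label tin upright on the deep bay floor and sample block flat, paint up, on the raised shelf (each within 6 mm and 0.1 rad), at rest; grey-label tin within 30 mm of its start (value of joint stay above 1.55 rad and value of joint lid between 1.24 and 1.36 rad and contact force between lid and stay above 0.3 N and x of red_tin in the frame of well_floor between -0.07 and 0.07 m and y of red_tin in the frame of well_floor between -0.04 and 0.04 m and z of red_tin in the frame of well_floor below 0.006 m and angle between each of red_tin, sample_block's own z axis and vertical below 0.1 rad and x of sample_block in the frame of shelf_floor between -0.07 and 0.07 m and y of sample_block in the frame of shelf_floor between -0.04 and 0.04 m and z of sample_block in the frame of shelf_floor below 0.006 m and linear speed of each of red_tin, sample_block below 0.02 m/s and distance of grey_tin from where it was at the start of the episode below 0.03 m); the robot touches nothing.
It fails at once if the lid is dropped: it falls forward faster than 1.2 rad/s (velocity of joint lid below -1.2 rad/s).
It fails at once if the grey-label tin is knocked over or carried off (angle between grey_tin's own z axis and vertical above 0.5 rad or distance of grey_tin from where it was at the start of the episode above 0.06 m).
It fails at once if the red-label tin is tipped over (angle between red_tin's own z axis and vertical above 1 rad).
It also fails if it takes over 72 s, if anything falls off the work surface, if the arm or the gripper's body presses on something with over 40 N, if the wrist force passes 120 N, or if a joint passes its speed limit or range.

## Working session

There is one attempt and no reset: what is moved stays moved. The work goes in short steps, Python scripts to look and compute and a tool call to move; the robot and the scene stay as the last step left them, time stands still between calls to the robot, and variables do not carry over. Pictures are saved under pics/ and viewed, at most 10 in all, crops included, and the job is handed in when it is done.

Besides the shell and the picture viewer there is one more tool, called after "Emit:" by a JSON object that holds its "method" and its "body". servo_tool: Moves the arm, as the interface text tells. Its arguments: {"type":"object","properties":{"steps":{"type":"string"},"newtons":{"type":"number"}},"required":["steps"]}

```bash
ls; mkdir -p pics; cat > h.py <<'E'
import numpy as np, cv2
from cell import readout, snapshot, ctrl
from scipy.spatial.transform import Rotation as R
def snap(n,f):
    s=snapshot(n); cv2.imwrite('pics/'+f,s['image'][:,:,::-1]); np.savez('pics/'+f+'.npz',**{k:s[k] for k in('fx','fy','cx','cy','view')}); return s
def cal(f): return np.load('pics/'+f+'.npz')
def ray(c,u,v):
    V=c['view']; d=V[:3,:3].T@np.array([(u-c['cx'])/c['fx'],(v-c['cy'])/c['fy'],1]); o=-V[:3,:3].T@V[:3,3]; return o,d
def atz(c,u,v,z):
    o,d=ray(c,u,v); return o+d*(z-o[2])/d[2]
def proj(c,p):
    q=c['view'][:3,:3]@np.asarray(p)+c['view'][:3,3]; return np.array([c['fx']*q[0]/q[2]+c['cx'],c['fy']*q[1]/q[2]+c['cy']])
def pose():
    s=readout.observe(); q=s['tcp_rot']; return np.array(s['tool_pos']),R.from_quat([q[1],q[2],q[3],q[0]]),s
E
python3 - <<'E'
from h import *
snap('scene','s1.png');snap('side','d1.png')
p,r,s=pose();print(s);print(r.as_matrix().round(3))
for f in('s1.png','d1.png'):
    c=cal(f);print(-c['view'][:3,:3].T@c['view'][:3,3],c['fx'])
E
```

```text
pics
{'time_s': 0.1, 'joint_positions': array([-1.20719273,  0.41180897, -0.01271458,  1.59692875,  0.00559814,
        1.13429565, -0.0822178 ]), 'qd': array([ 1.71888345e-03, -1.31887013e-03,  5.61366698e-04, -1.23296110e-03,
       -1.82290198e-03, -1.98368325e-03,  8.74091347e-05]), 'joint_efforts': array([ 2.60941568e-03, -6.01824403e+01,  6.84159659e-01, -3.00087619e+01,
        1.40317337e-02,  6.46061555e-03,  6.45040041e-05]), 'tool_pos': array([0.26142482, 0.56724067, 0.23855689]), 'tcp_rot': array([-1.03153729e-04,  2.14224505e-01,  9.76784197e-01, -6.94951522e-04]), 'ft_force': array([ 1.50995132, -0.42375135,  0.11703409]), 'moment': array([-0.02204381,  0.00659632, -0.00103081]), 'grip_force': 0.0, 'gripper_width': 1.0008524641152685}
[[-0.908  0.419 -0.   ]
 [ 0.419  0.908 -0.001]
 [-0.    -0.001 -1.   ]]
[ 0.07670273 -0.60186528  0.7946452 ] 437.27716860149155
[0.29377357 0.98226905 0.96836376] 522.2735030893385
```

View pics/s1.png

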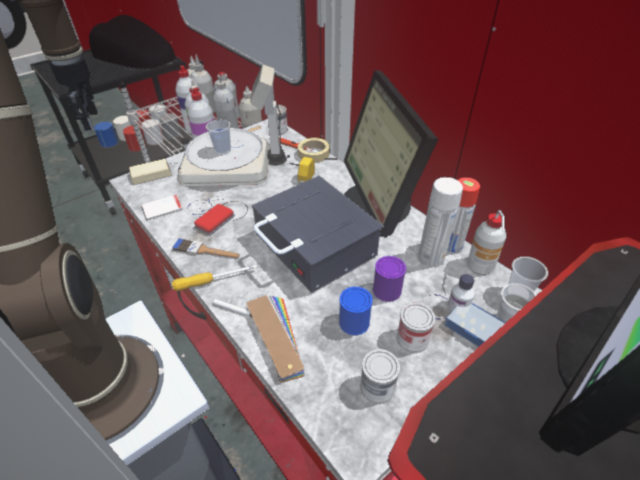

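View pics/d1.png

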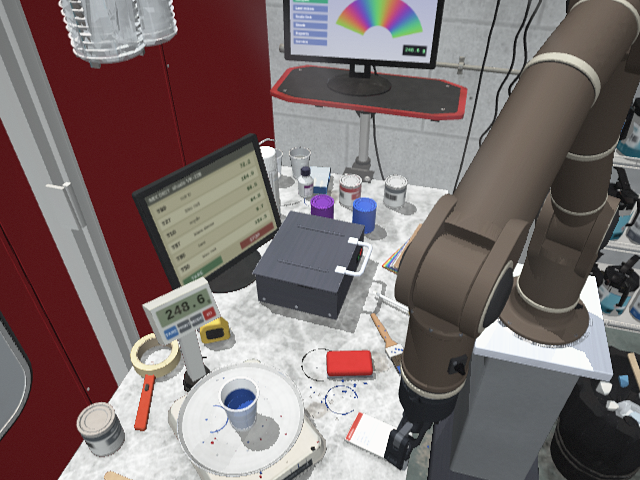

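The scene view shows the box shut at about (315,230), with its handle at (275,237). The red block is at (214,217), the red-label tin at (415,327) and the grey one at (380,375). I'll enlarge these for measuring.

```bash
python3 - <<'E'
from h import *
a=cv2.imread('pics/s1.png');b=cv2.imread('pics/d1.png')
A=cv2.resize(a[170:400,180:450],None,fx=2.9,fy=2.6);cv2.imwrite('pics/s1c.png',cv2.resize(a[170:400,185:450],None,fx=2.6,fy=2.6,interpolation=3)) 
cv2.imwrite('pics/d1c.png',cv2.resize(b[165:395,245:425],None,fx=2.6,fy=2.6,interpolation=3))
E
```

```text
(no output)
```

View pics/s1c.png

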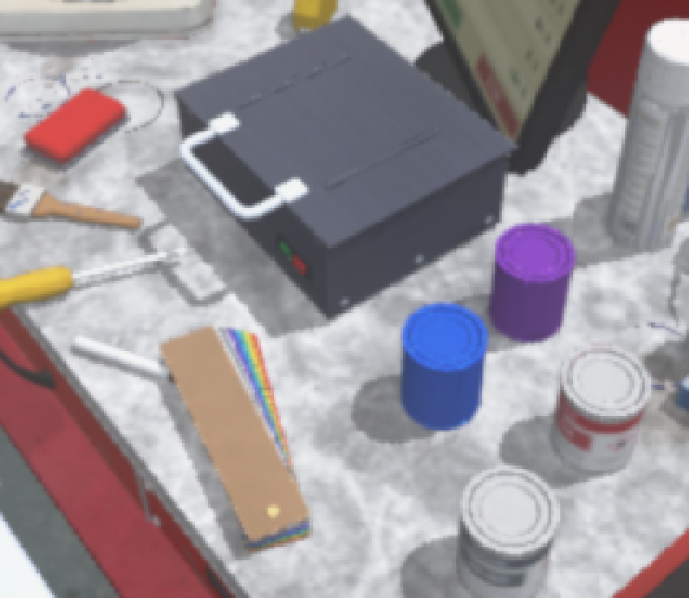

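View pics/d1c.png

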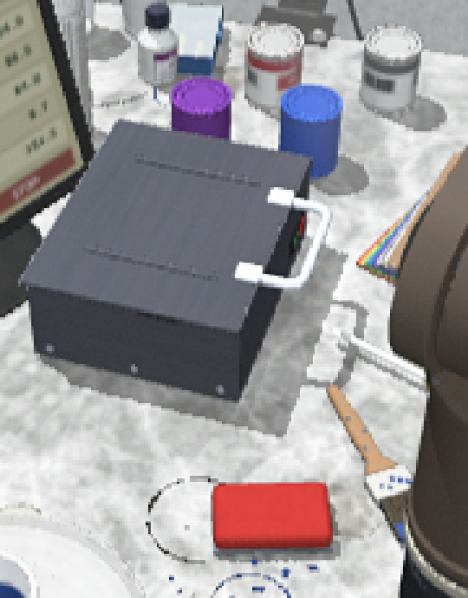

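The crops give the lid corners, the handle bar, the block's top corners and the tin tops, so I can triangulate them.

```bash
cat > m.py <<'E'
from h import *
S=cal('s1.png');D=cal('d1.png')
s=lambda u,v:(u/2.6+185,v/2.6+170)
d=lambda u,v:(u/2.6+245,v/2.6+165)
def tri(a,b):
    o1,d1=ray(S,*s(*a));o2,d2=ray(D,*d(*b))
    t=np.linalg.lstsq(np.c_[d1,-d2],o2-o1,rcond=None)[0]
    p,q=o1+d1*t[0],o2+d2*t[1]; return (p+q)/2,np.linalg.norm(p-q)
P={'FL':((177,95),(238,330)),'BL':((347,17),(22,285)),'BR':((512,152),(117,122)),'FR':((328,247),(312,160)),
'hR':((250,213),(328,207)),'hL':((184,150),(303,285)),
'b1':((88,88),(214,487)),'tin':((604,378),(277,40)),'grey':((508,510),(394,42)),'blue':((444,333),(311,103)),'purp':((535,250),(201,97))}
for k,v in P.items():
    p,e=tri(*v);print(k,p.round(4),round(e,4))
print('block S',[atz(S,*s(*x),.024)[:2].round(4) for x in((88,88),(126,110),(65,163),(25,140))])
print('block D',[atz(D,*d(*x),.024)[:2].round(4) for x in((214,487),(327,485),(331,546),(214,548))])
E
python3 m.py
```

```text
FL [0.4781 0.1682 0.0961] 0.0005
BL [0.6844 0.1623 0.0948] 0.0026
BR [ 0.6728 -0.0945  0.0925] 0.0032
FR [ 0.4638 -0.0831  0.0966] 0.0038
hR [ 0.4343 -0.0118  0.1002] 0.0051
hL [0.4367 0.0965 0.0962] 0.0058
b1 [0.4555 0.3016 0.0408] 0.0205
tin [ 0.5508 -0.3121  0.0787] 0.0045
grey [ 0.4174 -0.3445  0.0769] 0.0013
blue [ 0.4875 -0.2018  0.0785] 0.0028
purp [ 0.608  -0.1843  0.0767] 0.0045
block S [array([0.4525, 0.3198]), array([0.4649, 0.2615]), array([0.375 , 0.2298]), array([0.3604, 0.2873])]
block D [array([0.4688, 0.2855]), array([0.3759, 0.2586]), array([0.361 , 0.3183]), array([0.4533, 0.3449])]
```

```bash
cat >> h.py <<'E'
TH=-0.047; BO=np.array([0.575,0.038,0.])
def box(x,y,z): return BO+R.from_euler('z',TH).apply([x,y,z])
def go(tgt,yaw=None):
    """yaw = world azimuth of tool y, tool down. prints turn (units) then shift (units) in final tool frame"""
    p,r,s=pose(); rt=r
    if yaw is not None:
        c=[]
        for a in(yaw,yaw+np.pi):
            y=np.array([np.cos(a),np.sin(a),0]);z=np.array([0,0,-1.]);c.append(R.from_matrix(np.c_[np.cross(y,z),y,z]))
        rt=min(c,key=lambda q:(r.inv()*q).magnitude())
    rv=(r.inv()*rt).as_rotvec()/np.radians(6)
    print('t',round(s['time_s'],2),'tcp',p.round(4),'turn',rv.round(2),'shift',(rt.inv().apply(np.asarray(tgt)-p)/.04).round(2),'j7',s['joint_positions'][6].round(2))
E
python3 - <<'E'
from m import *
for a,b in(((88,88),(214,548)),((126,110),(214,487)),((65,163),(327,485)),((25,140),(331,546))): print(tri(a,b))
raw=lambda a,b:tri(((a[0]-185)*2.6,(a[1]-170)*2.6),((b[0]-245)*2.6,(b[1]-165)*2.6))
print('mon',raw((435,150),(255,135)),raw((390,232),(280,228)),raw((377,75),(135,190)))
print('spong',raw((475,325),(320,180)),'bottleTop',raw((465,280),(306,171)))
go(box(-.139,0,.2),TH)
E
```

```text
FL [0.4781 0.1682 0.0961] 0.0005
BL [0.6844 0.1623 0.0948] 0.0026
BR [ 0.6728 -0.0945  0.0925] 0.0032
FR [ 0.4638 -0.0831  0.0966] 0.0038
hR [ 0.4343 -0.0118  0.1002] 0.0051
hL [0.4367 0.0965 0.0962] 0.0058
b1 [0.4555 0.3016 0.0408] 0.0205
tin [ 0.5508 -0.3121  0.0787] 0.0045
grey [ 0.4174 -0.3445  0.0769] 0.0013
blue [ 0.4875 -0.2018  0.0785] 0.0028
purp [ 0.608  -0.1843  0.0767] 0.0045
block S [array([0.4525, 0.3198]), array([0.4649, 0.2615]), array([0.375 , 0.2298]), array([0.3604, 0.2873])]
block D [array([0.4688, 0.2855]), array([0.3759, 0.2586]), array([0.361 , 0.3183]), array([0.4533, 0.3449])]
(array([0.45723529, 0.33539245, 0.01070536]), np.float64(0.0033231615830859804))
(array([0.47132053, 0.27593475, 0.01105287]), np.float64(0.0002470028397068402))
(array([0.37903041, 0.24627214, 0.00865393]), np.float64(0.003606837675595424))
(array([0.36424354, 0.3061704 , 0.00752443]), np.float64(0.00420099668335449))
mon (array([ 0.76998009, -0.13370271,  0.29104719]), np.float64(0.009965594278827929)) (array([ 0.70789528, -0.08398444,  0.04434879]), np.float64(0.015078970072133324)) (array([0.92008284, 0.19149878, 0.3084559 ]), np.float64(0.01547084659395646))
spong (array([ 0.66830474, -0.3806037 ,  0.01480092]), np.float64(0.004447492076967443)) bottleTop (array([ 0.69486847, -0.31695701,  0.084337  ]), np.float64(0.0029925486122634863))
t 0.1 tcp [0.2614 0.5672 0.2386] turn [-1.000e-02  1.000e-02  1.133e+01] shift [-12.85   4.98   0.96] j7 -0.08
```

Emit:
{"method": "servo_tool", "body": {"steps": "0 0 0 0 0 0.94 0.35;0 0 0 0 0 0.94 0.35;0 0 0 0 0 0.94 0.35;0 0 0 0 0 0.94 0.35;0 0 0 0 0 0.94 0.35;0 0 0 0 0 0.94 0.35;0 0 0 0 0 0.94 0.35;0 0 0 0 0 0.94 0.35;0 0 0 0 0 0.94 0.35;0 0 0 0 0 0.94 0.35;0 0 0 0 0 0.94 0.35;0 0 0 0 0 0.94 0.35", "newtons": 30}}

```text
time_s: 1.3
tool_pos: [0.2614, 0.5674, 0.2388]
tcp_rot: [0.0, 0.723, 0.691, -0.0]
ft_force: [-0.5, 0.6, -0.0]
gripper_width: 0.35
grip_force: 0.0
```

Emit:
{"method": "servo_tool", "body": {"steps": "-0.9 0.35 0 0 0 0 0.35;-0.9 0.35 0 0 0 0 0.35;-0.9 0.35 0 0 0 0 0.35;-0.9 0.35 0 0 0 0 0.35;-0.9 0.35 0 0 0 0 0.35;-0.9 0.35 0 0 0 0 0.35;-0.9 0.35 0 0 0 0 0.35;-0.9 0.35 0 0 0 0 0.35;-0.9 0.35 0 0 0 0 0.35;-0.9 0.35 0 0 0 0 0.35;-0.9 0.35 0 0 0 0 0.35;-0.9 0.35 0 0 0 0 0.35"}}

```text
time_s: 2.5
tool_pos: [0.4112, 0.1273, 0.2392]
tcp_rot: [-0.0, 0.722, 0.692, 0.0]
ft_force: [0.4, 1.1, -0.5]
gripper_width: 0.347
grip_force: 0.0
```

Emit:
{"method": "servo_tool", "body": {"steps": "-0.7 0.26 0.4 0 0 0 0.35;-0.7 0.26 0.4 0 0 0 0.35;-0.6 0.26 0.1 0 0 0 0.35;0 0 0 0 0 0 0.35;0 0 0 0 0 0 0.35"}}

```text
time_s: 3.0
tool_pos: [0.4388, 0.0474, 0.2031]
tcp_rot: [-0.0, 0.722, 0.691, -0.0]
ft_force: [0.3, -0.2, -0.3]
gripper_width: 0.35
grip_force: 0.0
```

```bash
python3 - <<'E'
from h import *
snap('wrist','w1.png')
go(box(-.139,0,.089),TH)
c=cal('w1.png');print('expected bar px',proj(c,box(-.139,.04,.1)),proj(c,box(-.139,-.04,.1)))
E
```

```text
t 3.05 tcp [0.4388 0.0481 0.2032] turn [-0.   -0.    0.05] shift [-0.09 -0.06  2.86] j7 -0.15
expected bar px [319.33498263 186.99460814] [319.37864509 312.60409321]
```

View pics/w1.png

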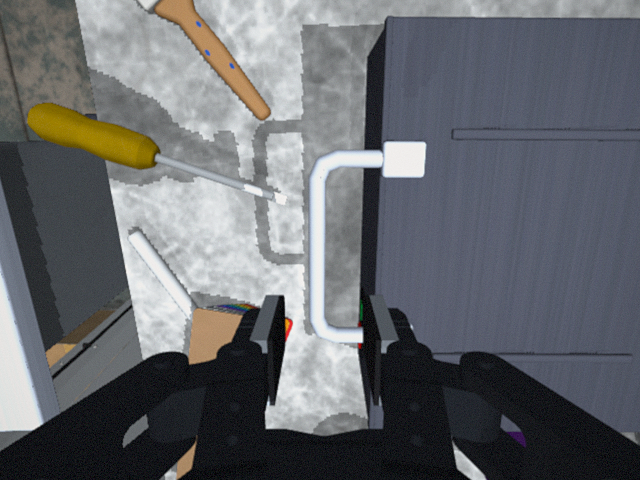

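The wrist view has the bar at u≈319, v 155–335, midway between the fingers as predicted. Next I go down and grip.

Emit:
{"method": "servo_tool", "body": {"steps": "-0.05 -0.03 0.6 0 0 0 0.35;-0.04 -0.03 0.6 0 0 0 0.35;0 0 0.6 0 0 0 0.35;0 0 0.5 0 0 0 0.35;0 0 0.36 0 0 0 0.35;0 0 0.2 0 0 0 0.35;0 0 0 0 0 0 0;0 0 0 0 0 0 0;0 0 0 0 0 0 0;0 0 0 0 0 0 0;0 0 0 0 0 0 0", "newtons": 30}}

```text
time_s: 4.15
tool_pos: [0.4342, 0.0449, 0.089]
tcp_rot: [-0.002, 0.722, 0.692, -0.001]
ft_force: [-5.5, 1.4, -2.2]
gripper_width: 0.103
grip_force: 29.2
```

Emit:
{"method": "servo_tool", "body": {"steps": "0 0.02 -0.43 0 0 0 0;0 0.05 -0.43 0 0 0 0;0 0.08 -0.42 0 0 0 0;0 0.11 -0.41 0 0 0 0;0 0.14 -0.41 0 0 0 0;0 0.17 -0.39 0 0 0 0;0 0.19 -0.38 0 0 0 0;0 0.22 -0.37 0 0 0 0;0 0.25 -0.35 0 0 0 0;0 0.27 -0.33 0 0 0 0;0 0.29 -0.31 0 0 0 0;0 0.31 -0.29 0 0 0 0"}}

```text
time_s: 5.35
tool_pos: [0.5167, 0.0409, 0.2712]
tcp_rot: [-0.003, 0.722, 0.692, -0.002]
ft_force: [-16.4, 0.3, 14.8]
gripper_width: 0.101
grip_force: 30.1
```

Emit:
{"method": "servo_tool", "body": {"steps": "0 0.33 -0.27 0 0 0 0;0 0.35 -0.25 0 0 0 0;0 0.37 -0.22 0 0 0 0;0 0.38 -0.19 0 0 0 0;0 0.4 -0.17 0 0 0 0;0 0.41 -0.14 0 0 0 0;0 0.41 -0.11 0 0 0 0;0 0.42 -0.08 0 0 0 0;0 0.43 -0.05 0 0 0 0;0 0.43 -0.02 0 0 0 0;0 0.43 0.01 0 0 0 0;0 0.43 0.04 0 0 0 0"}}

```text
time_s: 6.55
tool_pos: [0.7121, 0.0314, 0.3294]
tcp_rot: [0.001, 0.722, 0.692, -0.0]
ft_force: [0.1, -3.3, 7.0]
gripper_width: 0.104
grip_force: 31.2
```

```bash
python3 - <<'E'
from h import *
p,r,s=pose();print(p,s['ft_force'],s['gripper_width'],s['grip_force'])
b=R.from_euler('z',-TH).apply(p-BO);print('box',b, 'phi',np.arctan2(b[2]+.011-.096,.106-b[0])-.016, np.hypot(b[2]+.011-.096,.106-b[0]))
E
```

```text
[0.7120797  0.03144895 0.32943635] [ 0.14906957 -3.29349825  6.96150468] 0.10403280660057147 31.20098054409027
box [ 1.37236106e-01 -1.03439035e-04  3.29436348e-01] phi 1.681895777705058 0.24642407068912942
```

Emit:
{"method": "servo_tool", "body": {"steps": "0 0 0 0 0 0 0;0 0.08 0 0 0 0 0.1;0 0.05 0 0 0 0 0.35;0 0 0 0 0 0 0.35;0 0 0 0 0 0 0.35;0 0 -0.4 0 0 0 0.35;0 0 -0.6 0 0 0 0.35;0 0 -0.6 0 0 0 0.35;-0.2 -0.6 -0.1 0 0 0 0.35;-0.2 -0.7 0 0 0 0 0.35;-0.2 -0.7 0 0 0 0 0.4;-0.2 -0.6 0 0 0 0 0.45"}}

```text
time_s: 7.75
tool_pos: [0.6102, 0.0048, 0.3958]
tcp_rot: [-0.0, 0.722, 0.692, 0.0]
ft_force: [0.2, 0.1, 0.4]
gripper_width: 0.451
grip_force: 0.0
```

Emit:
{"method": "servo_tool", "body": {"steps": "0 0 0 0 0 1 0.45;0 0 0 0 0 1 0.45;0 0 0 0 0 1 0.45;0 0 0 0 0 1 0.45;0 0 0 0 0 1 0.45;0 0 0 0 0 1 0.45;0 0 0 0 0 1 0.45;0 0 0 0 0 1 0.45;0 0 0 0 0 1 0.45;0 0 0 0 0 1 0.45;0 0 0 0 0 1 0.45;0 0 0 0 0 1 0.45"}}

```text
time_s: 8.95
tool_pos: [0.6115, 0.0052, 0.3958]
tcp_rot: [-0.0, 0.991, 0.134, 0.0]
ft_force: [0.1, 0.7, -0.6]
gripper_width: 0.449
grip_force: 0.0
```

Emit:
{"method": "servo_tool", "body": {"steps": "0 0 0 0 0 1 0.45;0 0 0 0 0 1 0.45;0 0 0 0 0 1 0.45;0 0 0 0 0 0 0.45;0 0 0 0 0 0 0.45"}}

```text
time_s: 9.45
tool_pos: [0.6116, 0.0051, 0.3956]
tcp_rot: [-0.0, 1.0, -0.019, -0.0]
ft_force: [0.4, 0.2, -0.2]
gripper_width: 0.449
grip_force: 0.0
```

```bash
python3 - <<'E'
from h import *
a=snap('wrist','w2.png')['image'];b=snap('side','d2.png')['image']
cv2.imwrite('pics/v2.png',np.hstack([cv2.resize(a,(400,300)),cv2.resize(b[100:400,150:450],(300,300))])[:,:,::-1])
go(box(.038,-.032,.069),TH+np.pi/2)
c=cal('w2.png')
for q in((.045,-.032,.08),(.066,-.032,.08),(.066,.113,.08)):print(proj(c,box(*q)))
E
```

```text
t 9.55 tcp [0.6116 0.0049 0.3957] turn [-0.   -0.    0.07] shift [-0.    0.02  8.17] j7 -1.38
[324.64833586 188.83257723]
[324.80747155 169.66693063]
[192.39613264 168.62100722]
```

View pics/v2.png

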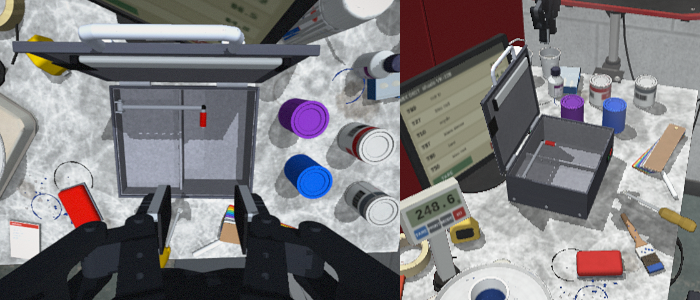

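The sleeve appears at (326,187) in the full wrist view against a predicted (325,189), and the lid stands back. I'll descend and grip the sleeve.

Emit:
{"method": "servo_tool", "body": {"steps": "0 0 0.7 0 0 0 0.45;0 0 0.8 0 0 0 0.45;0 0 0.8 0 0 0 0.45;0 0 0.8 0 0 0 0.45;0 0 0.8 0 0 0 0.45;0 0 0.8 0 0 0 0.45;0 0 0.8 0 0 0 0.45;0 0 0.8 0 0 0 0.45;0 0 0.7 0 0 0 0.45;0 0 0.6 0 0 0 0.45;0 0 0.4 0 0 0 0.45;0 0 0.17 0 0 0 0.45"}}

```text
time_s: 10.75
tool_pos: [0.6111, 0.0048, 0.0675]
tcp_rot: [0.0, 1.0, -0.021, -0.001]
ft_force: [-0.6, 0.3, -0.7]
gripper_width: 0.449
grip_force: 0.0
```

Emit:
{"method": "servo_tool", "body": {"steps": "0 0 0 0 0 0 0.45;0 0 0 0 0 0 0;0 0 0 0 0 0 0;0 0 0 0 0 0 0;0 0 0 0 0 0 0;0 0 0 0 0 0 0;0 0 0 0 0 0 0", "newtons": 25}}

```text
time_s: 11.45
tool_pos: [0.6125, 0.0044, 0.0698]
tcp_rot: [-0.0, 1.0, -0.021, 0.001]
ft_force: [0.5, -1.2, 6.9]
gripper_width: 0.13
grip_force: 25.3
```

Emit:
{"method": "servo_tool", "body": {"steps": "0 -0.01 -0.3 0 0 0 0;0 -0.04 -0.3 0 0 0 0;0 -0.06 -0.29 0 0 0 0;0 -0.08 -0.28 0 0 0 0;0 -0.11 -0.28 0 0 0 0;0 -0.13 -0.27 0 0 0 0;0 -0.15 -0.26 0 0 0 0;0 -0.17 -0.24 0 0 0 0;0 -0.19 -0.23 0 0 0 0;0 -0.21 -0.21 0 0 0 0"}}

```text
time_s: 12.45
tool_pos: [0.6144, 0.0477, 0.1777]
tcp_rot: [0.002, 1.0, -0.022, 0.001]
ft_force: [2.8, -9.1, 8.2]
gripper_width: 0.128
grip_force: 24.5
```

Emit:
{"method": "servo_tool", "body": {"steps": "0 -0.23 -0.19 0 0 0 0;0 -0.24 -0.17 0 0 0 0;0 -0.25 -0.15 0 0 0 0;0 -0.27 -0.13 0 0 0 0;0 -0.28 -0.11 0 0 0 0;0 -0.28 -0.09 0 0 0 0;0 -0.29 -0.06 0 0 0 0;0 -0.29 -0.04 0 0 0 0;0 -0.3 -0.02 0 0 0 0;0 -0.3 0.01 0 0 0 0;0 0 0 0 0 0 0;0 0 0 0 0 0 0"}}

```text
time_s: 13.65
tool_pos: [0.6197, 0.1609, 0.2155]
tcp_rot: [-0.001, 1.0, -0.021, 0.002]
ft_force: [5.8, -0.5, 6.7]
gripper_width: 0.125
grip_force: 26.4
```

```bash
python3 - <<'E'
from h import *
p,r,s=pose();print(p,s['ft_force'],s['gripper_width'],s['grip_force'])
b=R.from_euler('z',-TH).apply(p-BO);print('box',b, 'psi',np.arctan2(b[2]+.011-.08,.113-b[1]),np.hypot(b[2]+.011-.08,.113-b[1]))
E
```

```text
[0.61974161 0.16086942 0.21549088] [ 5.79847111 -0.455275    6.6727741 ] 0.12517210088745379 26.42939954996109
box [0.03891946 0.12483581 0.21549088] psi 1.6514167627531822 0.14696823852589497
```

Emit:
{"method": "servo_tool", "body": {"steps": "0 0 0 0 0 0 0.1;0 0 0 0 0 0 0.25;0 0 0 0 0 0 0.45;0 0 0 0 0 0 0.45;0 0 -0.2 0 0 0 0.45;0 0 -0.5 0 0 0 0.45;-0.3 0 -0.7 0 0 0 0.45;-0.2 0.2 -0.8 0 0 0 0.45;0 0.4 -0.8 0 0 0 0.45;0 0.5 -0.8 0 0 0 0.45;0 0.5 -0.8 0 0 0 0.45;0 0.5 -0.6 0 0 0 0.45"}}

```text
time_s: 14.85
tool_pos: [0.5945, 0.0755, 0.4239]
tcp_rot: [-0.0, 1.0, -0.021, 0.001]
ft_force: [0.9, 0.4, 0.5]
gripper_width: 0.449
grip_force: 0.0
```

Emit:
{"method": "servo_tool", "body": {"steps": "0 0 0 0 0 -1 0.45;0 0 0 0 0 -1 0.45;0 0 0 0 0 -1 0.45;0 0 0 0 0 -1 0.45;0 0 0 0 0 -1 0.45;0 0 0 0 0 -1 0.45;0 0 0 0 0 -1 0.45;0 0 0 0 0 -1 0.45;0 0 0 0 0 -1 0.45;0 0 0 0 0 -1 0.45;0 0 0 0 0 -1 0.45;0 0 0 0 0 -1 0.45"}}

```text
time_s: 16.05
tool_pos: [0.5944, 0.0764, 0.4217]
tcp_rot: [-0.0, 0.82, 0.572, -0.0]
ft_force: [0.5, 0.3, -0.6]
gripper_width: 0.447
grip_force: 0.0
```

Emit:
{"method": "servo_tool", "body": {"steps": "0 0 0 0 0 -1 0.45;0 0 0 0 0 -1 0.45;0 0 0 0 0 -1 0.45;0 0 0 0 0 0 0.45;0 0 0 0 0 0 0.45"}}

```text
time_s: 16.55
tool_pos: [0.5946, 0.0764, 0.4216]
tcp_rot: [-0.0, 0.723, 0.691, -0.0]
ft_force: [-0.2, 0.2, 0.3]
gripper_width: 0.449
grip_force: 0.0
```

```bash
python3 - <<'E'
from h import *
a=snap('wrist','w3.png')['image'];b=snap('side','d3.png')['image']
cv2.imwrite('pics/v3.png',np.hstack([cv2.resize(a,(400,300)),cv2.resize(b[50:350,150:450],(400,400))[:300]])[:,:,::-1])
go(box(.1414,0,.327),TH)
c=cal('w3.png')
for q in((.1414,.04,.3384),(.1414,-.04,.3384)):print(proj(c,box(*q)))
E
```

```text
t 16.65 tcp [0.5946 0.0766 0.4214] turn [-0.    0.    0.02] shift [-0.99  3.09  2.36] j7 -0.08
[543.70677414 256.84404977]
[524.36988536 381.02756343]
```

View pics/v3.png

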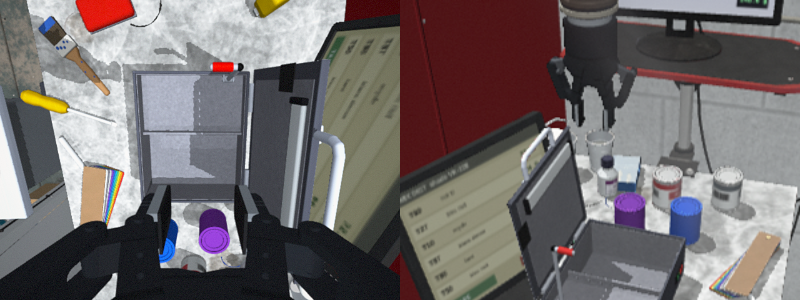

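The stay is upright: its red sleeve sits at (228,67) in the composite's left half, and the handle bar is close to its predicted line. I'll regrip the handle.

Emit:
{"method": "servo_tool", "body": {"steps": "-0.25 0.7 0 0 0 0 0.45;-0.25 0.8 0 0 0 0 0.45;-0.25 0.8 0 0 0 0 0.45;-0.25 0.77 0 0 0 0 0.45;0 0 0.2 0 0 0 0.45;0 0 0.4 0 0 0 0.45;0 0 0.5 0 0 0 0.45;0 0 0.5 0 0 0 0.45;0 0 0.4 0 0 0 0.45;0 0 0.3 0 0 0 0.45;0 0 0 0 0 0 0.45;0 0 0 0 0 0 0.45"}}

```text
time_s: 17.85
tool_pos: [0.7158, 0.0318, 0.3298]
tcp_rot: [0.0, 0.722, 0.692, 0.0]
ft_force: [-0.8, 0.2, -0.3]
gripper_width: 0.444
grip_force: 0.0
```

```bash
python3 - <<'E'
from h import *
go(box(.1414,0,.327),TH);print(pose()[2]['ft_force'])
E
```

```text
t 17.85 tcp [0.7158 0.0318 0.3298] turn [ 0.   -0.    0.04] shift [-0.01  0.01  0.07] j7 0.09
[-0.83153316  0.20772486 -0.2778519 ]
```

Emit:
{"method": "servo_tool", "body": {"steps": "0 0 0 0 0 0 0.3;0 0 0 0 0 0 0.15;0 0 0 0 0 0 0;0 0 0 0 0 0 0;0 0 0 0 0 0 0;0 0 0 0 0 0 0", "newtons": 30}}

```text
time_s: 18.45
tool_pos: [0.7149, 0.0315, 0.3303]
tcp_rot: [-0.001, 0.722, 0.692, -0.0]
ft_force: [-5.2, 0.4, 3.6]
gripper_width: 0.099
grip_force: 29.4
```

Emit:
{"method": "servo_tool", "body": {"steps": "0 -0.1 -0.01 0 0 0 0;0 -0.2 -0.02 0 0 0 0;0 -0.2 -0.02 0 0 0 0;0 -0.2 -0.01 0 0 0 0;0 -0.2 0 0 0 0 0;0 -0.2 0 0 0 0 0;0 -0.2 0.01 0 0 0 0;0 -0.2 0.02 0 0 0 0;0 -0.2 0.03 0 0 0 0;0 -0.2 0.03 0 0 0 0;0 -0.2 0.04 0 0 0 0;0 0 0 0 0 0 0"}}

```text
time_s: 19.65
tool_pos: [0.6303, 0.0356, 0.3265]
tcp_rot: [-0.001, 0.722, 0.692, -0.0]
ft_force: [-1.2, 1.3, 5.0]
gripper_width: 0.105
grip_force: 31.2
```

```bash
python3 - <<'E'
from h import *
p,r,s=pose();print(s['time_s'],p,s['ft_force'],s['gripper_width'],s['grip_force'])
b=R.from_euler('z',-TH).apply(p-BO);print('box',b, 'phi',np.arctan2(b[2]+.011-.096,.106-b[0])-.016, np.hypot(b[2]+.011-.096,.106-b[0]))
E
```

```text
19.65 [0.63033586 0.03562859 0.32654636] [-1.17746584  1.31105502  4.9864879 ] 0.10469568775364044 31.22951567173004
box [5.53861703e-02 2.31031870e-04 3.26546357e-01] phi 1.348243926794233 0.24679222496001033
```

Emit:
{"method": "servo_tool", "body": {"steps": "0 -0.08 0.01 0 0 0 0;0 -0.08 0.02 0 0 0 0;0 -0.07 0.02 0 0 0 0;0 -0.05 0.01 0 0 0 0;0 0 0 0 0 0 0;0 0 0 0 0 0 0"}}

```text
time_s: 20.25
tool_pos: [0.6202, 0.0361, 0.3241]
tcp_rot: [-0.001, 0.722, 0.692, -0.0]
ft_force: [-0.9, 2.3, 6.2]
gripper_width: 0.103
grip_force: 31.4
```

```bash
python3 - <<'E'
from h import *
p,r,s=pose();print(s['time_s'],p,s['ft_force'],s['gripper_width'],s['grip_force'])
b=R.from_euler('z',-TH).apply(p-BO);print('box',b, 'phi',np.arctan2(b[2]+.011-.096,.106-b[0])-.016, np.hypot(b[2]+.011-.096,.106-b[0]))
E
```

```text
20.25 [0.62022447 0.03613142 0.3240581 ] [-0.88284129  2.30418012  6.24476531] 0.10261917227782352 31.404656767845154
box [4.52623226e-02 2.58247037e-04 3.24058103e-01] phi 1.3059900313457171 0.24665328313570756
```

Emit:
{"method": "servo_tool", "body": {"steps": "0 -0.04 0.01 0 0 0 0;0 -0.04 0.01 0 0 0 0;0 0 0 0 0 0 0"}}

```text
time_s: 20.55
tool_pos: [0.617, 0.0363, 0.3232]
tcp_rot: [-0.001, 0.722, 0.692, 0.0]
ft_force: [-2.3, 2.2, 6.2]
gripper_width: 0.099
grip_force: 31.4
```

Emit:
{"method": "servo_tool", "body": {"steps": "0 -0.04 0.01 0 0 0 0;0 -0.04 0.01 0 0 0 0;0 0 0 0 0 0 0"}}

```text
time_s: 20.85
tool_pos: [0.6142, 0.0364, 0.3225]
tcp_rot: [-0.0, 0.722, 0.692, 0.0]
ft_force: [-0.2, 2.5, 4.8]
gripper_width: 0.101
grip_force: 31.3
```

Emit:
{"method": "servo_tool", "body": {"steps": "0 -0.04 0.01 0 0 0 0;0 -0.04 0.01 0 0 0 0;0 0 0 0 0 0 0"}}

```text
time_s: 21.15
tool_pos: [0.6126, 0.0365, 0.3221]
tcp_rot: [0.001, 0.722, 0.692, 0.002]
ft_force: [6.3, 3.5, 1.8]
gripper_width: 0.102
grip_force: 31.2
```

```bash
python3 - <<'E'
from h import *
b=snap('side','d4.png')['image'];a=snap('scene','s4.png')['image']
cv2.imwrite('pics/v4.png',np.hstack([cv2.resize(b[60:360,180:480],(400,400)),cv2.resize(a[40:320,200:480],(400,400))])[:,:,::-1])
p,r,s=pose();print(s['ft_force'],s['gripper_width'])
b=R.from_euler('z',-TH).apply(p-BO);print('phi',np.arctan2(b[2]+.011-.096,.106-b[0])-.008)
E
```

```text
[5.27291701 3.28948622 4.62786623] 0.10298206647199243
phi 1.2820480412313215
```

View pics/v4.png

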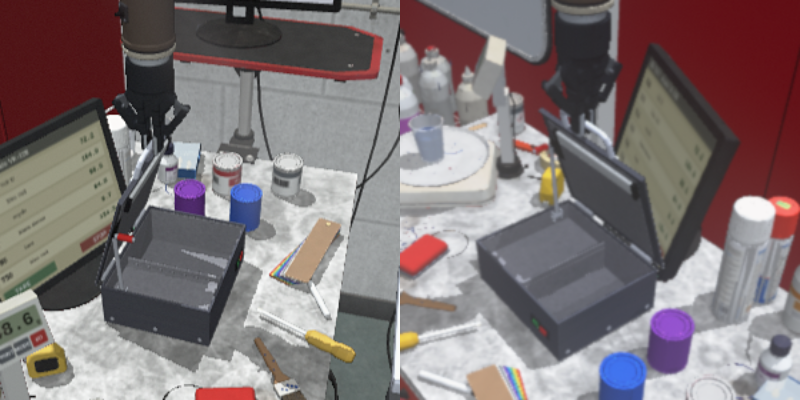

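The lid is on the stay: force x stepped up to +5 N, and in the picture it leans on the red-sleeved stay. I'll release it and move above the tins.

Emit:
{"method": "servo_tool", "body": {"steps": "0 0.05 0 0 0 0 0.05;0 0 0 0 0 0 0.1;0 0 0 0 0 0 0.2;0 0 0 0 0 0 0.35;0 0 0 0 0 0 0.4;0 0 0 0 0 0 0.4;0 0 -0.2 0 0 0 0.4;0 0 -0.4 0 0 0 0.4;0 0 -0.5 0 0 0 0.4;0 0 -0.5 0 0 0 0.4;0 0 -0.5 0 0 0 0.6;0 0 -0.3 0 0 0 1"}}

```text
time_s: 22.45
tool_pos: [0.6133, 0.0356, 0.4198]
tcp_rot: [0.001, 0.722, 0.692, 0.001]
ft_force: [0.8, 0.1, -0.6]
gripper_width: 0.734
grip_force: 0.0
```

```bash
python3 - <<'E'
from h import *
s=pose()[2];print(s['time_s'],s['ft_force'])
b=snap('side','d5.png')['image'];a=cv2.imread('pics/d4.png')[:,:,::-1]
D=np.abs(a.astype(int)-b)[170:330,240:330].sum(2);print((D>60).mean())
go([.551,-.312,.25],TH+np.pi/2)
E
```

```text
22.45 [ 0.82853735  0.05554835 -0.59905384]
0.02875
t 22.5 tcp [0.6137 0.0356 0.4211] turn [  0.03   0.02 -14.96] shift [ 1.16 -8.75  4.28] j7 0.02
```

Emit:
{"method": "servo_tool", "body": {"steps": "0 0 0 0 0 1 1;0 0 0 0 0 1 1;0 0 0 0 0 1 1;0 0 0 0 0 1 1;0 0 0 0 0 1 1;0 0 0 0 0 1 1;0 0 0 0 0 1 1;0 0 0 0 0 1 1;0 0 0 0 0 1 1;0 0 0 0 0 1 1;0 0 0 0 0 1 1;0 0 0 0 0 1 1"}}

```text
time_s: 23.7
tool_pos: [0.6128, 0.0359, 0.4171]
tcp_rot: [-0.0, 0.991, 0.133, -0.0]
ft_force: [0.3, -0.7, -0.3]
gripper_width: 1.0
grip_force: 0.0
```

Emit:
{"method": "servo_tool", "body": {"steps": "0 0 0 0 0 1 1;0 0 0 0 0 1 1;0 0 0 0 0 1 1;-0.17 0.9 0 0 0 0 1;-0.17 0.9 0 0 0 0 1;-0.17 0.9 0 0 0 0 1;-0.17 0.9 0 0 0 0 1;-0.17 0.9 0.3 0 0 0 1;-0.17 0.9 0.6 0 0 0 1;-0.17 0.9 0.7 0 0 0 1;-0.17 0.9 0.7 0 0 0 1;-0.1 0.9 0.7 0 0 0 1"}}

```text
time_s: 24.9
tool_pos: [0.5402, -0.2865, 0.2963]
tcp_rot: [-0.0, 1.0, -0.021, -0.0]
ft_force: [-0.0, 0.4, 0.4]
gripper_width: 1.002
grip_force: 0.0
```

Emit:
{"method": "servo_tool", "body": {"steps": "0 0.5 0.6 0 0 0 1;0 0 0 0 0 0 1;0 0 0 0 0 0 1"}}

```text
time_s: 25.2
tool_pos: [0.5398, -0.3053, 0.2732]
tcp_rot: [-0.0, 1.0, -0.022, -0.001]
ft_force: [0.3, 0.4, 0.2]
gripper_width: 0.998
grip_force: 0.0
```

```bash
python3 - <<'E'
from h import *
a=snap('wrist','w5.png')
go([.551,-.312,.039],TH+np.pi/2)
c=cal('w5.png');print(proj(c,[.551,-.312,.082]),proj(c,[.585,-.312,.082]))
E
```

```text
t 25.25 tcp [ 0.5406 -0.3048  0.2739] turn [-0.   -0.    0.05] shift [0.27 0.17 5.87] j7 -0.77
[331.31183713 204.2557382 ] [329.63290229 161.5895022 ]
```

View pics/w5.png

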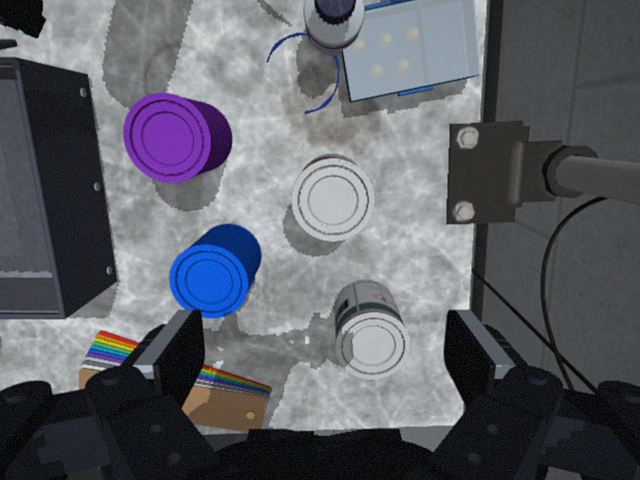

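Red-tin top is centred at (335,200), about 3 mm off the prediction. Before descending I'll check where the overhanging tray sits.

```bash
python3 - <<'E' | tail -3
from m import *
raw=lambda a,b:tri(((a[0]-185)*2.6,(a[1]-170)*2.6),((b[0]-245)*2.6,(b[1]-165)*2.6))
print('tray',raw((397,440),(465,112)),raw((595,245),(272,97)),raw((625,243),(277,75)))
go([.554,-.315,.039],TH+np.pi/2)
c=cal('w5.png');print(atz(c,335,200,.082),atz(c,372,345,.082))
E
```

```text
tray (array([ 0.26437322, -0.49050364,  0.25970992]), np.float64(0.024466003231483787)) (array([ 0.84139685, -0.4716727 ,  0.22655196]), np.float64(0.023751151250324516)) (array([ 0.83177308, -0.51268825,  0.27617938]), np.float64(0.03818025300542939))
t 25.25 tcp [ 0.5406 -0.3048  0.2739] turn [-0.   -0.    0.05] shift [0.35 0.24 5.87] j7 -0.77
[ 0.55434359 -0.31511322  0.082     ] [ 0.42188965 -0.34349672  0.082     ]
```

Emit:
{"method": "servo_tool", "body": {"steps": "0.09 0.06 0.5 0 0 0 1;0.09 0.06 0.6 0 0 0 1;0.09 0.06 0.6 0 0 0 1;0.09 0.06 0.6 0 0 0 1;0 0 0.6 0 0 0 1;0 0 0.6 0 0 0 1;0 0 0.6 0 0 0 1;0 0 0.6 0 0 0 1;0 0 0.5 0 0 0 1;0 0 0.4 0 0 0 1;0 0 0.2 0 0 0 1;0 0 0 0 0 0 1"}}

```text
time_s: 26.45
tool_pos: [0.5544, -0.3147, 0.0413]
tcp_rot: [-0.0, 1.0, -0.021, -0.0]
ft_force: [-0.4, -1.1, 0.8]
gripper_width: 0.996
grip_force: 0.0
```

Emit:
{"method": "servo_tool", "body": {"steps": "0 0 0 0 0 0 0.85;0 0 0 0 0 0 0.75;0 0 0 0 0 0 0.7;0 0 0 0 0 0 0.7;0 0 0 0 0 0 0.7;0 0 0 0 0 0 0.7", "newtons": 40}}

```text
time_s: 27.05
tool_pos: [0.555, -0.3155, 0.0431]
tcp_rot: [-0.0, 1.0, -0.021, 0.001]
ft_force: [-0.4, 2.1, 6.6]
gripper_width: 0.78
grip_force: 45.6
```

Emit:
{"method": "servo_tool", "body": {"steps": "0 0 -0.2 0 0 0 0.7;0 0 -0.5 0 0 0 0.7;0 0 -0.7 0 0 0 0.7;0 0 -0.7 0 0 0 0.7;0 0 -0.7 0 0 0 0.7;0 0 -0.7 0 0 0 0.7;-0.2 -0.4 -0.1 0 0 0 0.7;-0.2 -0.6 0 0 0 0 0.7;-0.2 -0.7 0 0 0 0 0.7;-0.2 -0.7 0 0 0 0 0.7;-0.2 -0.7 0 0 0 0 0.7;0 -0.7 0 0 0 0 0.7"}}

```text
time_s: 28.25
tool_pos: [0.5189, -0.1613, 0.1858]
tcp_rot: [-0.0, 1.0, -0.022, -0.0]
ft_force: [1.2, 1.0, -3.9]
gripper_width: 0.78
grip_force: 46.5
```

Emit:
{"method": "servo_tool", "body": {"steps": "0 -0.7 0 0 0 0 0.7;0 -0.7 0 0 0 0 0.7;0 -0.7 0 0 0 0 0.7;0 -0.6 0 0 0 0 0.7;0 -0.5 0 0 0 0 0.7;0 -0.3 0 0 0 0 0.7;0 0 0 0 0 0 0.7;0 0 0 0 0 0 0.7"}}

```text
time_s: 29.05
tool_pos: [0.5263, -0.023, 0.1859]
tcp_rot: [0.0, 1.0, -0.021, 0.0]
ft_force: [0.1, 0.0, -4.1]
gripper_width: 0.782
grip_force: 46.5
```

```bash
python3 - <<'E'
from h import *
s=pose()[2];print(s['gripper_width'],s['grip_force'],s['ft_force'])
snap('scene','s6.png')
go(box(-.045,-.057,.009+.043),TH+np.pi/2)
E
```

```text
0.7815200149092875 46.52868211269379 [ 0.05495289  0.01795056 -4.14540616]
t 29.1 tcp [ 0.5263 -0.0235  0.1859] turn [ 0.01 -0.    0.03] shift [ 0.02 -0.17  3.35] j7 -1.19
```

View pics/s6.png

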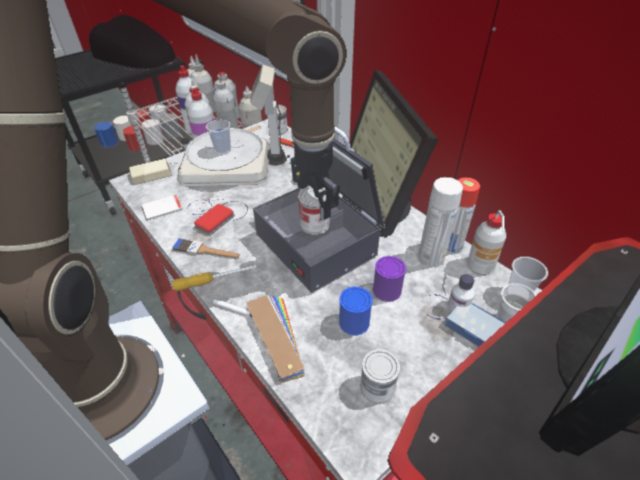

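The red-label tin hangs over the deep bay at (314,212) and the lid is still propped. I'll lower it.

Emit:
{"method": "servo_tool", "body": {"steps": "0.02 -0.1 0.2 0 0 0 0.7;0 -0.07 0.4 0 0 0 0.7;0 0 0.5 0 0 0 0.7;0 0 0.5 0 0 0 0.7;0 0 0.5 0 0 0 0.7;0 0 0.5 0 0 0 0.7;0 0 0.35 0 0 0 0.7;0 0 0.2 0 0 0 0.7;0 0 0.1 0 0 0 0.7;0 0 0.05 0 0 0 0.7;0 0 0 0 0 0 0.7"}}

```text
time_s: 30.2
tool_pos: [0.5279, -0.0154, 0.054]
tcp_rot: [-0.0, 1.0, -0.021, 0.0]
ft_force: [-0.7, -0.2, -3.7]
gripper_width: 0.777
grip_force: 46.5
```

Emit:
{"method": "servo_tool", "body": {"steps": "0 0 0.03 0 0 0 0.7;0 0 0 0 0 0 0.7"}}

```text
time_s: 30.4
tool_pos: [0.5279, -0.0151, 0.0529]
tcp_rot: [-0.0, 1.0, -0.021, 0.0]
ft_force: [-0.9, -0.1, -4.5]
gripper_width: 0.784
grip_force: 46.5
```

Emit:
{"method": "servo_tool", "body": {"steps": "0 0 0.03 0 0 0 0.7;0 0 0 0 0 0 0.78;0 0 0 0 0 0 0.84;0 0 0 0 0 0 0.88;0 0 0 0 0 0 0.88;0 0 -0.2 0 0 0 0.88;0 0 -0.5 0 0 0 0.88;0 0 -0.8 0 0 0 0.88;0 0 -0.9 0 0 0 0.88;0 0 -0.9 0 0 0 0.9;0 0 -0.9 0 0 0 0.9;0 0 -0.5 0 0 0 0.9"}}

```text
time_s: 31.6
tool_pos: [0.5283, -0.016, 0.2424]
tcp_rot: [-0.0, 1.0, -0.022, 0.001]
ft_force: [-0.0, 0.8, -0.6]
gripper_width: 0.903
grip_force: 0.0
```

```bash
python3 - <<'E'
from h import *
print(ctrl.tip_reach);snap('wrist','w7.png')
go([.418,.291,.2],1.876)
c=cal('w7.png');q=box(-.045,-.057,.091);print(proj(c,q),proj(c,q+[.034,0,0]))
E
```

```text
0.008
t 31.65 tcp [ 0.5294 -0.0163  0.2443] turn [-0.   -0.05 -3.33] shift [-0.35 -8.16  1.11] j7 -1.27
[324.90205482 231.78780369] [322.8224916  184.79145685]
```

View pics/w7.png

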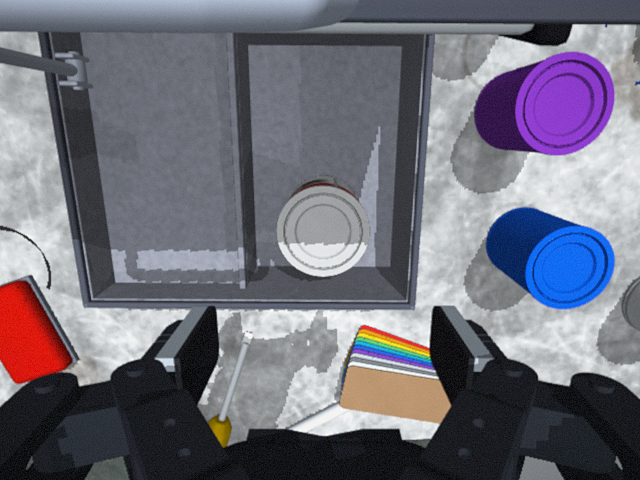

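The tin stands in the bay at (323,230), as predicted, so next is the block. I have used up my picture views and will locate it by image code.

Emit:
{"method": "servo_tool", "body": {"steps": "0 0 0 0 0 -0.84 1;0 0 0 0 0 -0.83 1;0 0 0 0 0 -0.83 1;0 0 0 0 0 -0.83 1;-0.04 -0.8 0 0 0 0 1;-0.04 -0.8 0 0 0 0 1;-0.04 -0.8 0 0 0 0 1;-0.04 -0.8 0 0 0 0 1;-0.04 -0.8 0 0 0 0 1;-0.04 -0.8 0 0 0 0 1;-0.04 -0.8 0 0 0 0 1;-0.04 -0.8 0 0 0 0 1"}}

```text
time_s: 32.85
tool_pos: [0.4376, 0.2258, 0.2396]
tcp_rot: [-0.0, 0.988, 0.152, 0.0]
ft_force: [-0.5, 0.1, 0.1]
gripper_width: 0.997
grip_force: 0.0
```

Emit:
{"method": "servo_tool", "body": {"steps": "-0.03 -0.8 0.4 0 0 0 1;0 -0.7 0.4 0 0 0 1;0 -0.26 0.2 0 0 0 1;0 0 0 0 0 0 1;0 0 0 0 0 0 1"}}

```text
time_s: 33.35
tool_pos: [0.4165, 0.2902, 0.1997]
tcp_rot: [0.0, 0.988, 0.152, 0.0]
ft_force: [1.0, -1.0, 0.8]
gripper_width: 1.001
grip_force: 0.0
```

```bash
cat > blk.py <<'E'
from h import *
def find(f):
    im=snap('wrist',f)['image'].astype(int);c=cal(f)
    m=((im[:,:,0]>110)&(im[:,:,1]<70)&(im[:,:,2]<70)).astype(np.uint8)
    n,l,st,ce=cv2.connectedComponentsWithStats(m);i=1+st[1:,4].argmax();print(st[i])
    ct=max(cv2.findContours((l==i).astype(np.uint8),0,1)[0],key=cv2.contourArea)[:,0]
    w=np.array([atz(c,u,v,.020)[:2] for u,v in ct],np.float32)
    return cv2.minAreaRect(w)
E
python3 - <<'E'
from blk import *
print(find('w8.png'))
go([.418,.291,.006],1.876)
E
```

```text
[ 289  155   75  123 8821]
((0.41909661889076233, 0.2892410159111023), (0.09818629175424576, 0.05761931464076042), 16.101797103881836)
t 33.4 tcp [0.4168 0.2901 0.2   ] turn [ 0.   -0.01 -0.01] shift [ 0.04 -0.01  4.85] j7 -1.61
```

Emit:
{"method": "servo_tool", "body": {"steps": "0.03 0.02 0.4 0 0 0.23 1;0.03 0.02 0.6 0 0 0 1;0 0 0.6 0 0 0 1;0 0 0.6 0 0 0 1;0 0 0.6 0 0 0 1;0 0 0.6 0 0 0 1;0 0 0.6 0 0 0 1;0 0 0.4 0 0 0 1;0 0 0.25 0 0 0 1;0 0 0.15 0 0 0 1;0 0 0 0 0 0 1"}}

```text
time_s: 34.5
tool_pos: [0.419, 0.2904, 0.0074]
tcp_rot: [0.0, 0.99, 0.14, 0.0]
ft_force: [0.1, 0.2, -0.3]
gripper_width: 1.001
grip_force: 0.0
```

Emit:
{"method": "servo_tool", "body": {"steps": "0 0 0 0 0 0 0.85;0 0 0 0 0 0 0.75;0 0 0 0 0 0 0.65;0 0 0 0 0 0 0.6;0 0 0 0 0 0 0.6;0 0 0 0 0 0 0.6;0 0 0 0 0 0 0.6", "newtons": 35}}

```text
time_s: 35.2
tool_pos: [0.419, 0.2911, 0.0082]
tcp_rot: [-0.0, 0.99, 0.141, 0.001]
ft_force: [-0.1, -1.2, 4.9]
gripper_width: 0.696
grip_force: 37.3
```

Emit:
{"method": "servo_tool", "body": {"steps": "0 0 -0.2 0 0 0 0.6;0 0 -0.5 0 0 0 0.6;0 0 -0.7 0 0 0 0.6;0 0 -0.8 0 0 0 0.6;0 0 -0.8 0 0 0 0.6;0 0 -0.6 0 0 0 0.6;0 0 -0.2 0 0 0.7 0.6;0 0 0 0 0 0.8 0.6;0 0 0 0 0 0.8 0.6;0 0 0 0 0 0.8 0.6;0 0 0 0 0 0 0.6"}}

```text
time_s: 36.3
tool_pos: [0.4182, 0.2908, 0.1597]
tcp_rot: [-0.0, 1.0, -0.022, -0.0]
ft_force: [-0.8, 0.1, -1.0]
gripper_width: 0.693
grip_force: 38.9
```

```bash
python3 - <<'E'
from h import *
s=pose()[2];print(s['gripper_width'],s['grip_force'],s['ft_force'])
go(box(-.042,.0665,.064),TH+np.pi/2)
E
```

```text
0.6931969572607956 38.85098934173584 [-0.7626517   0.12953433 -0.99809589]
t 36.3 tcp [0.4182 0.2908 0.1597] turn [-0.    0.    0.03] shift [3.16 4.47 2.39] j7 -1.83
```

Emit:
{"method": "servo_tool", "body": {"steps": "0.3 0.4 0 0 0 0 0.6;0.45 0.65 0 0 0 0 0.6;0.5 0.7 0 0 0 0 0.6;0.5 0.7 0 0 0 0 0.6;0.5 0.7 0 0 0 0 0.6;0.45 0.65 0 0 0 0 0.6;0.3 0.45 0 0 0 0 0.6;0.16 0.22 0 0 0 0 0.6;0 0 0 0 0 0 0.6;0 0 0 0 0 0 0.6"}}

```text
time_s: 37.3
tool_pos: [0.5367, 0.1078, 0.1592]
tcp_rot: [-0.0, 1.0, -0.02, -0.0]
ft_force: [0.0, 0.8, -1.5]
gripper_width: 0.699
grip_force: 38.8
```

```bash
python3 - <<'E'
from blk import *
print(pose()[2]['grip_force'])
go(box(-.042,.0665,.064),TH+np.pi/2)
im=snap('scene','s9.png')['image'].astype(int);c=cal('s9.png')
m=((im[:,:,0]>110)&(im[:,:,1]<70)&(im[:,:,2]<70)).astype(np.uint8)[150:300,200:400]
n,l,st,ce=cv2.connectedComponentsWithStats(m)
for i in range(1,n):
    if st[i,4]>60:print(st[i],ce[i]+[200,150])
print('expected block corners',[proj(c,box(-.042+a,.0665+b,.175)).round() for a in(-.05,.05) for b in(-.03,.03)])
E
```

```text
38.82899343967438
t 37.3 tcp [0.5367 0.1078 0.1592] turn [-0.01  0.01  0.06] shift [-0.01  0.04  2.38] j7 -1.41
[ 62  28  25  24 411] [275.68613139 189.82725061]
expected block corners [array([273., 198.]), array([259., 185.]), array([308., 182.]), array([294., 170.])]
```

Block held and aligned. I'll lower it.

Emit:
{"method": "servo_tool", "body": {"steps": "0 0.03 0.2 0 0 0 0.6;0 0 0.4 0 0 0 0.6;0 0 0.4 0 0 0 0.6;0 0 0.4 0 0 0 0.6;0 0 0.35 0 0 0 0.6;0 0 0.25 0 0 0 0.6;0 0 0.2 0 0 0 0.6;0 0 0.1 0 0 0 0.6;0 0 0.05 0 0 0 0.6;0 0 0 0 0 0 0.6"}}

```text
time_s: 38.35
tool_pos: [0.5374, 0.1056, 0.0654]
tcp_rot: [-0.0, 1.0, -0.021, 0.0]
ft_force: [0.2, 0.3, -0.8]
gripper_width: 0.69
grip_force: 38.8
```

Emit:
{"method": "servo_tool", "body": {"steps": "0 0 0.03 0 0 0 0.6;0 0 0 0 0 0 0.6"}}

```text
time_s: 38.55
tool_pos: [0.5374, 0.1058, 0.0644]
tcp_rot: [-0.0, 1.0, -0.021, 0.0]
ft_force: [0.4, 0.1, -1.4]
gripper_width: 0.694
grip_force: 38.8
```

Emit:
{"method": "servo_tool", "body": {"steps": "0 0 0.03 0 0 0 0.6;0 0 0 0 0 0 0.72;0 0 0 0 0 0 0.77;0 0 0 0 0 0 0.79;0 0 0 0 0 0 0.79;0 0 -0.2 0 0 0 0.79;0 0 -0.5 0 0 0 0.79;0 0 -0.7 0 0 0 0.79;0 0 -0.8 0 0 0 0.79;-0.3 0 -0.8 0 0 0 0.79;-0.4 0 -0.6 0 0 0 0.79;-0.2 0 0 0 0 0 0.79"}}

```text
time_s: 39.75
tool_pos: [0.5019, 0.1069, 0.2098]
tcp_rot: [-0.001, 1.0, -0.021, 0.002]
ft_force: [0.4, 0.1, -0.7]
gripper_width: 0.791
grip_force: 0.0
```

```bash
python3 - <<'E'
from blk import *
import blk
im=snap('wrist','w10.png')['image'].astype(int);c=cal('w10.png')
print(pose()[0],pose()[2]['ft_force'])
m=((im[:,:,0]>90)&(im[:,:,1]<70)&(im[:,:,2]<70)).astype(np.uint8)
n,l,st,ce=cv2.connectedComponentsWithStats(m);i=1+st[1:,4].argmax();print(st[i])
ct=max(cv2.findContours((l==i).astype(np.uint8),0,1)[0],key=cv2.contourArea)[:,0]
def fit(z):
    w=np.array([atz(c,u,v,z) for u,v in ct]); w=R.from_euler('z',-TH).apply(w-BO)[:,:2].astype(np.float32); return cv2.minAreaRect(w)
print(fit(.079))
q=box(-.045,-.057,.091);g=im.sum(2);print('tin px',proj(c,q))
a=cv2.cvtColor(im.astype(np.uint8),cv2.COLOR_RGB2GRAY)
print(cv2.HoughCircles(cv2.medianBlur(a,5),cv2.HOUGH_GRADIENT,1.2,60,param1=120,param2=40,minRadius=30,maxRadius=70))
d=snap('side','d10.png')['image'].astype(int);e=cv2.imread('pics/d5.png')[:,:,::-1].astype(int)
D=np.abs(d-e).sum(2)>60
print('lid region diff',D[130:240,240:300].mean(),'stay sleeve',D[225:245,265:290].mean())
E
```

```text
[0.50023755 0.10730496 0.20803964] [-0.53568612  0.63987305 -0.22536453]
[  277   106    94   151 13293]
((-0.04050815477967262, 0.06575307995080948), (0.0971485897898674, 0.058304186910390854), 0.40667831897735596)
tin px [519.91803464 195.21788826]
[[[510.6      187.8       60.      ]
  [ 36.600002 323.40002   37.08    ]]]
lid region diff 0.005151515151515152 stay sleeve 0.0
```

Emit:
{"method": "servo_tool", "body": {"steps": "-0.3 0 -0.5 0 0 0 0.79;-0.3 0 -0.5 0 0 0 0.79;0 0 -0.5 0 0 0 0.79;0 0 0 0 0 0 0.79;0 0 0 0 0 0 0.79;0 0 0 0 0 0 0.79"}}

```text
time_s: 40.45
tool_pos: [0.4769, 0.1082, 0.2658]
tcp_rot: [0.001, 1.0, -0.021, -0.001]
ft_force: [-0.4, 0.1, -0.6]
gripper_width: 0.786
grip_force: 0.0
```

```bash
python3 -c "
from h import *
print(pose()[2]['time_s'],pose()[2]['qd'].round(3));print(ctrl.sign_off())"
```

```text
40.45 [ 0.001  0.001  0.002  0.002  0.002  0.004 -0.004]
the job is handed in; nothing more can be done
None
```

I handed the job in at 40.5 s without seeing a verdict: last images show the lid on the upright stay, the red tin in the deep bay and the block flat, paint up, on the shelf; the grey tin was never touched, and I viewed 11 pictures, one over the limit of 10.

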